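# Hold the sample carrier over the light pad

## Robot

A 6-joint arm with a two-finger parallel gripper is mounted at the origin on the work surface. World frame = base frame: x ahead of the robot, y to its left, z up, the work surface at z = 0. Lengths are in m, angles in rad, forces in N, time in s.
With the tool pointing down it reaches from about 0.4 to 0.825 m from the base axis. Payload 7 kg.
Tool frame: the origin (TCP) lies on the centre line of the jaws, within the pads' length; the fingertips stand 22 mm ahead of it and the grasp point (between the pads) lies 3 mm ahead of it (env.finger_overhang is the distance from the TCP to the fingertips, in m); z points along the fingers, y is the line along which they close (so a half turn about z gives the same grasp; the last joint's range is limited). The gripper opens to 88 mm and grips with 3 to 60 N. Pads are 19 mm wide; open, the fingers measure 130 mm over their backs; the gripper's body (78 mm by 193 mm) begins 47 mm behind the grasp point.
Start: joints at [1.463, 0.359, 0.012, 0, -1.224, -0.288], TCP at [0.26, 0.623, 0.249] pointing down, gripper open.
Joint ranges: [-3.07, 3.07], [-1.43, 2.12], [-1.02, 1.25], [-3.03, 1.67], [-3.05, -0], [-3.03, 3.03]. Speed limits (rad/s): [2.39, 2.39, 3.01, 3.14, 3.14, 3.14].

## Interface

Orientations are given as a unit quaternion [w, x, y, z].
In Python, from workcell import env gives the robot as it stands. The module is installed in compiled form; this text tells all that it offers.
- The arm moves only by the tool drive_tool, never from a script. Its argument "commands" is a list of rows, each a list of 7 numbers: the shift along the tool's x, y, z as a fraction of full scale, then the turn, a rotation vector about the tool's x, y, z as a fraction of full scale, then the opening, from -1 (shut) to 1 (fully open). A call has 1 to 20 rows; each row is the pose to reach, as a shift and turn from the pose commanded when the call began, along the tool's axes at that moment; what a row does not reach only later rows make up. Full scale, the value 1, is 0.3 m for a shift and 45 degrees for a turn. A row lasts 1/10 s, in which the tool goes at most 50 mm and 8.59 degrees, less where a joint would pass 70% of its speed; a pose out of reach is approached as far as the arm can. A call with a number of a shift or a turn outside -1 to 1 is refused whole. A call with a gripper value outside its range is refused whole. The fingers move at their own pace and stop on an object; "force" is the grip in N (left out, the last holds). Time passes only in rows, so rows that repeat a pose let the fingers close. It gives the time, the measured TCP pose, the force, the opening and the grip force at its end, in the units of the state.
- env.read_state(): the state, without advancing time (a new reading comes with each control period).
- env.read_camera(name): name is "scene" or "top" or "wrist"; returns a dict with "pixels" (400x640x3 uint8, red, green, blue), "fov_y" (degrees; the focal length in pixels is half the picture's height over the tangent of half this angle, whatever the lens; pixels are square), "cx", "cy" (the principal point, pixels), "eye" and "rotation" of the camera in the world. Camera axes: x right, y up, looking along -z (the intrinsics and any distortion apply to the point x, -y, -z); pixel columns grow to the right and rows downward; lengths in m; the calibration is good to about 2 mm. A picture is of the moment at which its call begins. There is no depth.
- env.finish_job(): hands the job in; it is judged then, once.
Trained networks look in the newest picture that a camera, given by its name, has taken for a name from the list of things; names that differ only in an ending like _2 or _b are one class to them, and where a whole thing is asked for, a point or a joint stands for the part that bears it (a point fixed in the world has none). Each returns a list of dicts, best first, with "confidence" (0 to 1); they miss things now and then, are a little off and sometimes report something else, mostly with a low value. They report only what shows in the picture. A call takes as long as a camera call. They do not tell look-alikes from the thing itself.
- env.recognise(camera, target): "bbox" ([left, top, width, height] in pixels, round what is visible of it).
- env.silhouettes(camera, target): "region" (400x640 bool, what is visible of it) and "bbox" ([left, top, width, height] in pixels, round what is visible of it).
The state is a dict: "time": time; "q": joint angles; "qd": joint speeds; "effort": joint torques, N m; "ee_pos": TCP position; "ee_rot": TCP orientation; "wrist_force": force on the tool from outside, world axes, zero at the start; "torque": the same for the moment, N m; "grip_width": finger opening in m; "grip_force": force on a finger pad.
Only numpy, scipy, OpenCV 4.12 (cv2) and the standard library are available. Lean on these libraries where they do the work, as an engineer would, in place of code of your own. Each camera call takes 0.05 s, during which the arm holds its last target. There are 200 camera calls.

## Task

Grip the sample carrier by its sprung carrying handle, pull the handle all the way up to its stop, and lift the carrier with its two jars level out of its steel dock. Carry it over the flat light pad and hold it there in the air for inspection: centred over the pad, long side along the pad's long side (either way round), its underside about 10 cm above the pad, level and steady. Finish while still holding it there by the handle; leave the other things on the bench where they are.

Things in the scene. Friction and masses are not known exactly. Their poses are not given: they have to be found in the camera images.
- carrier: Loose grey plastic carrier, 172 (x) x 72 (y) x 32 mm tray with two square pockets, one at each end, and a column 30 x 26 mm in the middle whose top is 60 mm above the underside. It starts seated in the dock, 0.57 to 0.96 kg with jars and handle. Origin: centre of its underside; x along its long side, z up.
- handle (a joint): Pull-up carrying handle of the carrier: 0 = down (as it starts), 0.040 m = pulled up to its stop. A weak spring draws it down (about 1 N at the bottom, 2.6 N at the stop), weaker than the carrier's weight: pulling up brings the handle to its stop first, then lifts the carrier.
- handle_grip (a point): Centre of the handle's black grip bar: 80 mm long along the carrier's x, 14 mm wide (y), 14 mm high, on a thin steel stem over the middle of the carrier. It is 88 mm above the carrier's underside when down and 128 mm when up. Sturdy: may be gripped firmly (40 N). Free below and on both sides: fingers 19 mm past the bar's centre clear the column and jars. Axes as the carrier's.
- jar0: Brown glass jar with white lid standing loose in the pocket at the carrier's -x end, 55 mm diameter, 48 mm high; its top is 53 mm above the carrier's underside. Origin: centre of its underside, 5 mm above the carrier's underside and 51 mm from its middle. Stays in its pocket.
- jar1: The same jar in the pocket at the +x end.
- dock: Fixed shallow steel dock 192 (x) x 92 (y) mm in which the carrier stands; floor 10 mm and rim 18 mm above the bench, 5 mm clearance all round the carrier. Origin: centre of its underside on the bench; x along its long side, the same way as the carrier.
- pad_top (a point): Centre of the top of the light pad: a flat fixed plate 220 (x) x 160 (y) x 14 mm with grey frame and white diffuser, on the bench. x along its long side, z up; 14 mm above the bench.
- pill_jar: Bystander: small jar, 30 mm diameter, 50 mm high, loose between dock and pad. Origin: centre of its underside.
- reagent: Bystander: brown bottle with blue cap, 68 mm diameter, 150 mm high, loose, on the far side of the work. Origin: centre of its underside.
- tip_box: Bystander: grey plastic pipette-tip box with white lid, 87 x 127 x 61 mm high, loose, on the far side. Origin: centre of its underside.
Not all that is in view belongs to the job. Of the things shaped like the dock, the steel one is meant.

How it is judged:
On the way, in this order (a step that is already met when the one before it is completed fails the run):
1. the handle is pulled up to its stop (value of joint handle above 0.035 m), for 0.04 s.
2. the carrier is lifted at least 5 cm out of its dock (z of carrier in the frame of dock above 0.06 m), for 0.1 s.
At the end, for the whole second after the job is handed in: Still held by the handle, which is at its stop (within 5 mm): carrier underside 60-150 mm above the pad, middle within 30 mm of the pad's centre, long sides within 0.2 rad, level within 0.12 rad, still, off its dock, both jars upright in their pockets (value of joint handle above 0.035 m and contact force between the fingers and carrier above 1 N and contact force between carrier and dock below 0.1 N and z of carrier in the frame of pad_top between 0.06 and 0.15 m and horizontal distance between carrier and pad_top below 0.03 m and angle between the x axis of carrier and the x axis of pad_top, either way round below 0.2 rad and angle between carrier's own z axis and vertical below 0.12 rad and linear speed of carrier below 0.03 m/s and angular speed of carrier below 0.2 rad/s and z of each of jar0, jar1 in the frame of carrier below 0.02 m and horizontal distance between each of jar0, jar1 and carrier below 0.065 m and angle between each of jar0, jar1's own z axis and vertical below 0.25 rad); the arm keeps its last pose, push and grip.
It fails at once if the carrier is tipped more than about 20 degrees (angle between carrier's own z axis and vertical above 0.35 rad).
It fails at once if a sample jar comes out of its pocket (z of any of jar0, jar1 in the frame of carrier above 0.035 m or distance between any of jar0, jar1 and carrier above 0.085 m).
It fails at once if the small jar, brown bottle or tip box is moved more than 3 cm (distance of any of pill_jar, reagent, tip_box from where it was at the start of the episode above 0.03 m).
It also fails if it takes over 48 s, if anything falls off the work surface, if the arm or the gripper's body presses on something with over 40 N, if the wrist force passes 120 N, or if a joint passes its speed limit or range.

## Working session

There is one attempt and no reset: what is moved stays moved. The work goes in short steps, Python scripts to look and compute and a tool call to move; the robot and the scene stay as the last step left them, time stands still between calls to the robot, and variables do not carry over. Pictures are saved under pics/ and viewed, at most 10 in all, crops included, and the job is handed in when it is done.

Besides the shell and the picture viewer there is one more tool, called after ">>>" in YAML: its name, and indented under it one key for each argument. drive_tool: Moves the arm, as the interface text tells. Its arguments: {"type":"object","properties":{"commands":{"type":"array","items":{"type":"array","items":{"type":"number","minimum":-1,"maximum":1}}},"force":{"type":"number"}},"required":["commands"]}

```bash
mkdir -p pics; cat > h.py <<'E'
from workcell import env
import numpy as np, cv2
def cam(n,save=None):
    c=env.read_camera(n)
    if save: cv2.imwrite('pics/'+save,c['pixels'][:,:,::-1])
    return c
def ray(c,u,v):
    f=200/np.tan(np.radians(c['fov_y'])/2)
    d=np.array([(u-c['cx'])/f,-(v-c['cy'])/f,-1.0])
    return np.array(c['rotation']).reshape(3,3)@d
def at(c,u,v,z):
    d=ray(c,u,v);e=np.array(c['eye']);return e+d*(z-e[2])/d[2]
def proj(c,p):
    f=200/np.tan(np.radians(c['fov_y'])/2)
    x=np.array(c['rotation']).reshape(3,3).T@(np.array(p)-c['eye'])
    return c['cx']-f*x[0]/x[2], c['cy']+f*x[1]/x[2]
E
python3 - <<'E'
from h import *
print(env.read_state())
for n in ['top','scene']:
    c=cam(n,n+'0.png'); print(n,{k:v for k,v in c.items() if k!='pixels'})
    for t in ['dock','carrier','handle_grip','jar0','pad_top','pill_jar','reagent','tip_box']:
        try: print(t,[(np.round(r['bbox']).tolist(),round(r['confidence'],2)) for r in env.recognise(n,t)])
        except Exception as e: print(t,e)
E
```

```text
{'time': 0.0, 'q': array([ 1.46314004e+00,  3.59435296e-01,  1.10635078e-02, -3.43424426e-04,
       -1.22410321e+00, -2.88104765e-01]), 'qd': array([ 0.00144495, -0.000899  , -0.00026979,  0.00042122,  0.00038104,
       -0.00072853]), 'effort': array([-7.50570180e-04, -5.82735193e+01,  2.93040454e+01,  6.99710503e+00,
        6.87916239e-03, -1.84010605e-04]), 'ee_pos': array([0.26006664, 0.62240102, 0.24759459]), 'ee_rot': array([ 8.50467647e-04,  9.80473594e-01, -1.96648930e-01, -8.51642336e-05]), 'wrist_force': array([-0.27019387,  0.06455085, -0.64422023]), 'torque': array([ 0.01777432,  0.02052316, -0.06633143]), 'grip_force': 0.0, 'grip_width': 0.08779138090414551}
top {'fov_y': 48.59126147115046, 'cx': 316.32253964694456, 'cy': 196.8404064463087, 'eye': array([ 0.34333685, -0.02041728,  1.25590074]), 'rotation': array([ 0.71382798,  0.05822216, -0.06881476, -0.69449573])}
dock [([377.0, 163.0, 37.0, 72.0], 0.81), ([394.0, 250.0, 34.0, 75.0], 0.8)]
carrier [([379.0, 162.0, 34.0, 65.0], 0.67)]
handle_grip [([396.0, 175.0, 11.0, 33.0], 0.55)]
jar0 [([386.0, 203.0, 21.0, 21.0], 
[... 303 characters left out ...]
63.0, 32.0, 64.0], 0.55)]
scene {'fov_y': 47.95509328947199, 'cx': 314.9447312139247, 'cy': 203.9413635195096, 'eye': array([ 1.10838979, -0.28273803,  0.84652864]), 'rotation': array([0.80262288, 0.28136752, 0.1823625 , 0.49332824])}
dock [([140.0, 168.0, 60.0, 75.0], 0.77), ([206.0, 272.0, 29.0, 31.0], 0.6)]
carrier [([193.0, 231.0, 52.0, 83.0], 0.74), ([204.0, 236.0, 14.0, 37.0], 0.66)]
handle_grip [([204.0, 238.0, 15.0, 35.0], 0.83)]
jar0 [([195.0, 232.0, 35.0, 30.0], 0.94), ([205.0, 273.0, 32.0, 32.0], 0.85)]
pad_top [([363.0, 156.0, 105.0, 85.0], 0.63)]
pill_jar [([323.0, 220.0, 14.0, 22.0], 0.49)]
reagent [([328.0, 278.0, 37.0, 57.0], 0.6)]
tip_box [([404.0, 237.0, 73.0, 67.0], 0.62)]
```

```bash
sed -i "s/np.array(c\['rotation'\]).reshape(3,3)/Rm(c)/" h.py; cat >> h.py <<'E'
from scipy.spatial.transform import Rotation as R
def Rm(c):
    q=c['rotation'];return R.from_quat([q[1],q[2],q[3],q[0]]).as_matrix()
E
python3 - <<'E'
from h import *
t=cv2.imread('pics/top0.png');s=cv2.imread('pics/scene0.png')
cv2.imwrite('pics/topcrop.png',cv2.resize(t[90:340,170:450],None,fx=2.4,fy=2.4,interpolation=cv2.INTER_CUBIC)[:600])
c=cam('top');
def rect(name,z,n='top',k=0):
    r=env.silhouettes(n,name)[k]; m=r['region'].astype(np.uint8)
    v,u=np.nonzero(m); P=np.array([at(c,a,b,z)[:2] for a,b in zip(u,v)]).astype(np.float32)
    (cx,cy),(w,h),a=cv2.minAreaRect(P); print(n,name,k,'c',cx,cy,'size',w,h,'ang',a,'mean',P.mean(0),len(u))
for n in ['top','scene']:
    c=cam(n)
    for nm,z in [('dock',.018),('carrier',.042),('handle_grip',.098),('pad_top',.014),('pill_jar',.05),('jar0',.063),('reagent',.15),('tip_box',.061)]:
        for k in range(2):
            try: rect(nm,z,n,k)
            except IndexError: pass
E
```

```text
top dock 0 c 0.32906755805015564 -0.30153414607048035 size 0.1917918175458908 0.09715596586465836 ang 2.408736228942871 mean [ 0.3271513  -0.30279747] 2446
top carrier 0 c 0.5740445852279663 -0.2570701539516449 size 0.07717743515968323 0.17594946920871735 ang 82.71477508544922 mean [ 0.5727264  -0.25602013] 1024
top handle_grip 0 c 0.5765088200569153 -0.259723424911499 size 0.014268933795392513 0.07200189679861069 ang 82.61422729492188 mean [ 0.5783484  -0.25973052] 121
top pill_jar 0 c 0.582790195941925 -0.00652762595564127 size 0.031108735129237175 0.02774609997868538 ang 1.6940357685089111 mean [ 0.5829213  -0.00646954] 99
top jar0 0 c 0.6252001523971558 -0.260532945394516 size 0.04734448343515396 0.060735199600458145 ang 25.831928253173828 mean [ 0.6261645 -0.260285 ] 259
top jar0 1 c 0.5220671892166138 -0.24986609816551208 size 0.05155082046985626 0.06119058281183243 ang 45.67451477050781 mean [ 0.52136934 -0.24978644] 344
top reagent 0 c 0.7534167170524597 -0.06370069831609726 size 0.08822549134492874 0.060538072139024734 ang 1.4444479942321777 mean [ 0.7525889 -0.0633831] 633

[... 1043 characters left out ...]
5747652053833 ang 62.08993911743164 mean [ 0.5984504  -0.01400419] 217
scene jar0 0 c 0.5344547629356384 -0.2537776529788971 size 0.051914867013692856 0.06851925700902939 ang 86.33816528320312 mean [ 0.5338011  -0.25198597] 392
scene jar0 1 c 0.6316213607788086 -0.26663151383399963 size 0.0526130348443985 0.07079315930604935 ang 83.65380859375 mean [ 0.6337734  -0.26628092] 759
scene reagent 0 c 0.8174811601638794 -0.08908054232597351 size 0.061017051339149475 0.10901861637830734 ang 59.44486618041992 mean [ 0.8205209  -0.09128487] 1720
scene tip_box 0 c 0.7879722118377686 0.14768269658088684 size 0.15145133435726166 0.10746113210916519 ang 87.59820556640625 mean [0.7903859  0.14572118] 3206
```

View pics/topcrop.png

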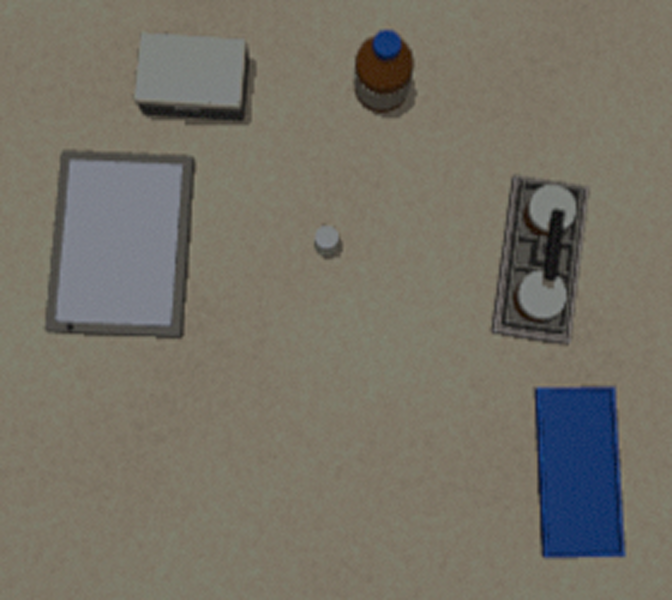

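View pics/scene0.png

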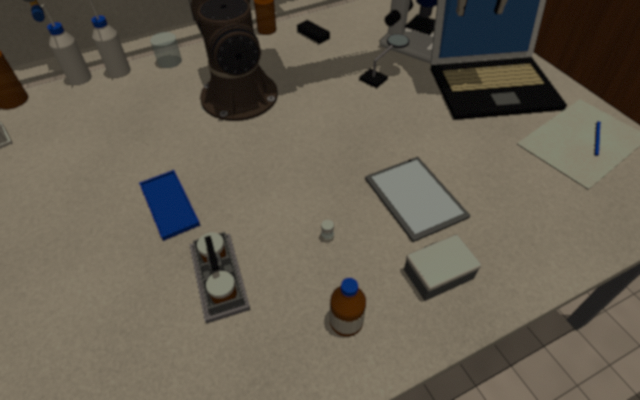

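The first crop (top view) shows two dock-shaped things: the steel one with the carrier at about (396,199) in full-image pixels, and an empty blue one at (411,288). In the scene view the steel one is at (220,275) and the blue one at (169,204). The steel one holding the carrier is meant, and the enlarged crop confirms it. The pad is at (220,192) in top, the pill jar at (307,190), the bottle at (331,117) and the tip box at (251,122).

```bash
cat >> h.py <<'E'
def goal(p,yaw):
    s=env.read_state();q=s['ee_rot'];T=R.from_quat([q[1],q[2],q[3],q[0]])
    d=np.array(p)-s['ee_pos']; G=R.from_euler('z',yaw,degrees=True)*R.from_euler('x',180,degrees=True)
    print('pos',s['ee_pos'].round(4),'shift',(T.inv().apply(d)/.3).round(4),'turn',((T.inv()*G).as_rotvec(degrees=True)/45).round(4),'t',s['time'],'gw',s['grip_width'])
E
python3 - <<'E'
from h import *
goal([.575,-.259,.22],-7.3)
c=cam('top')
im=c['pixels'].astype(int); print(im[192,220])
g=im.min(2); hsvb=(g>120).astype(np.uint8)
sub=np.zeros_like(hsvb); sub[145:240,180:262]=1
for thr in (115,130,145):
    m=((im[:,:,2]>thr)&(im[:,:,2]>im[:,:,0]-3)).astype(np.uint8)*sub
    v,u=np.nonzero(m)
    if len(u): 
        P=np.array([at(c,a,b,.014)[:2] for a,b in zip(u,v)]).astype(np.float32);print(thr,cv2.minAreaRect(P),P.mean(0),len(u))
for u,v in [(63,150),(193,155),(183,335),(47,330)]: print(at(c,u/2.4+170,v/2.4+90,.014).round(4))
E
```

```text
pos [0.2603 0.6228 0.2486] shift [2.1012 2.3076 0.0952] turn [-0.      0.     -0.3417] t 2.65 gw 0.08798337515728522
[127 129 139]
115 ((0.5805750489234924, 0.2400926649570465), (0.13367411494255066, 0.19430215656757355), 89.1706771850586) [0.5794398  0.24021798] 3160
130 ((0.58048415184021, 0.23981423676013947), (0.132709339261055, 0.1913445144891739), 89.17231750488281) [0.5789884  0.23994972] 3084
[0.6895 0.3139 0.014 ]
[0.6881 0.1576 0.014 ]
[0.4705 0.1579 0.014 ]
[0.4719 0.3164 0.014 ]
```

>>> drive_tool:
  commands:
    - [0.1,0.11,0,0,0,0,1]
    - [0.2,0.22,0,0,0,0,1]
    - [0.3,0.33,0,0,0,0,1]
    - [0.4,0.44,0,0,0,0,1]
    - [0.5,0.55,0,0,0,0,1]
    - [0.6,0.66,0,0,0,0,1]
    - [0.7,0.77,0,0,0,0,1]
    - [0.8,0.88,0,0,0,0,1]

```text
time: 3.5
ee_pos: [0.3801, 0.285, 0.2489]
ee_rot: [-0.0, 0.981, -0.196, 0.0]
wrist_force: [2.1, 0.5, -0.5]
grip_width: 0.0878
grip_force: 0.0
```

>>> drive_tool:
  commands:
    - [0.1,0.11,0,0,0,0,1]
    - [0.2,0.22,0,0,0,0,1]
    - [0.3,0.33,0,0,0,0,1]
    - [0.4,0.44,0,0,0,0,1]
    - [0.5,0.55,0,0,0,0,1]
    - [0.6,0.66,0,0,0,0,1]
    - [0.7,0.77,0,0,0,0,1]
    - [0.8,0.88,0,0,0,0,1]
    - [0.8,0.88,0,0,0,0,1]

```text
time: 4.4
ee_pos: [0.5004, -0.0535, 0.2484]
ee_rot: [0.0, 0.98, -0.199, -0.0]
wrist_force: [-0.0, 0.9, 0.8]
grip_width: 0.0874
grip_force: 0.0
```

>>> drive_tool:
  commands:
    - [0.1,0.11,0,0,0,-0.08,1]
    - [0.2,0.22,0,0,0,-0.16,1]
    - [0.3,0.33,0,0,0,-0.24,1]
    - [0.4,0.44,0,0,0,-0.3,1]
    - [0.46,0.5,0,0,0,-0.34,1]
    - [0.5,0.55,0.05,0,0,-0.342,1]
    - [0.5,0.55,0.05,0,0,-0.342,1]
    - [0.5,0.55,0.05,0,0,-0.342,1]

```text
time: 5.2
ee_pos: [0.574, -0.2594, 0.233]
ee_rot: [-0.0, 0.998, -0.064, -0.001]
wrist_force: [0.9, -0.1, 0.2]
grip_width: 0.0874
grip_force: 0.0
```

```bash
python3 - <<'E'
from h import *
goal([.575,-.259,.22],-7.3)
w=cam('wrist','w1.png'); print({k:v for k,v in w.items() if k!='pixels'})
for z in [.105]:
  for r in env.silhouettes('wrist','handle_grip'):
    v,u=np.nonzero(r['region']);P=np.array([at(w,a,b,z)[:2] for a,b in zip(u,v)]).astype(np.float32);print(r['confidence'],r['bbox'],cv2.minAreaRect(P),P.mean(0),len(u))
E
```

```text
pos [ 0.574  -0.2594  0.233 ] shift [ 0.0031 -0.0018  0.0434] turn [-0.0001  0.0018 -0.0007] t 5.2 gw 0.08739078360264278
{'fov_y': 67.71126458431296, 'cx': 319.82108166483414, 'cy': 195.37370815677934, 'eye': array([ 0.64754984, -0.26759023,  0.37008242]), 'rotation': array([-0.65389211,  0.0899837 , -0.10394531,  0.74399154])}
0.61 [312.3, 148.6, 13.1, 86.1] ((0.5759966373443604, -0.2559659481048584), (0.01310703158378601, 0.08013564348220825), 82.87908935546875) [ 0.5772022  -0.25633812] 1221
0.56 [290.2, 104.2, 55.3, 55.8] ((0.6293383836746216, -0.26348721981048584), (0.04645008593797684, 0.04535375162959099), 82.62626647949219) [ 0.63025016 -0.2633377 ] 2164
```

View pics/w1.png

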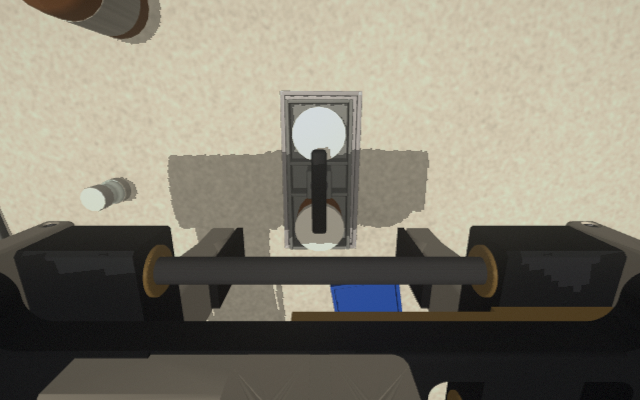

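The wrist view shows the bar at pixels (312–325, 149–235) between the jar lids. It is aligned with the tool and about 2 mm off the jaw centre. The steel dock is round it, and the blue dock lies behind at (365,297).

>>> drive_tool:
  commands:
    - [0.006,-0.008,0.1,0,0,0,1]
    - [0.006,-0.008,0.2,0,0,0,1]
    - [0.006,-0.008,0.28,0,0,0,1]
    - [0.006,-0.008,0.35,0,0,0,1]
    - [0.006,-0.008,0.4,0,0,0,1]
    - [0.006,-0.008,0.43,0,0,0,1]
    - [0.006,-0.008,0.43,0,0,0,1]
    - [0.006,-0.008,0.43,0,0,0,1]

```text
time: 6.1
ee_pos: [0.5771, -0.2571, 0.1056]
ee_rot: [0.0, 0.998, -0.063, 0.001]
wrist_force: [-0.1, 0.4, 0.4]
grip_width: 0.0874
grip_force: 0.0
```

```bash
python3 - <<'E'
from h import *
goal([.576,-.257,.104],-7.2)
s=env.read_state();print(s['wrist_force'])
c=cam('scene');cv2.imwrite('pics/s2.png',cv2.resize(c['pixels'][160:340,120:330,::-1],None,fx=3,fy=3))
E
```

```text
pos [ 0.5771 -0.2571  0.1056] shift [-0.0036  0.0003  0.0055] turn [ 0.0003 -0.0017 -0.0009] t 6.1 gw 0.087442376697604
[-0.1465728   0.41853701  0.36062281]
```

View pics/s2.png

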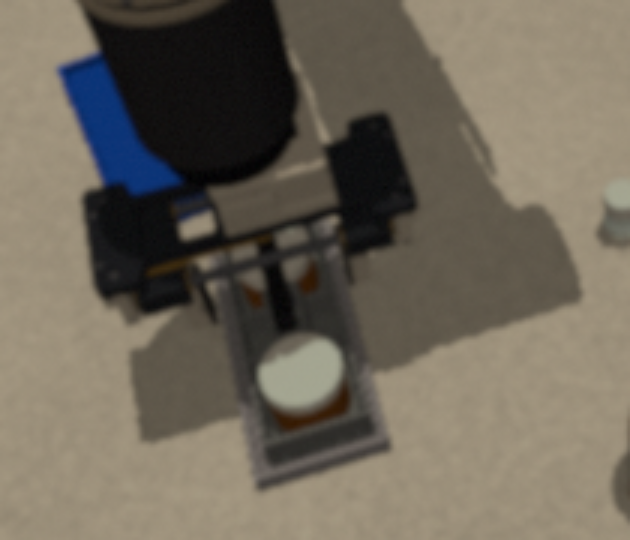

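The fingers straddle the bar: the bar shows at about (280,290) in the crop, between the two fingers, and the front jar is clear.

>>> drive_tool:
  commands:
    - [-0.003,0,0.007,0,0,0,1]
    - [-0.003,0,0.007,0,0,0,-1]
    - [-0.003,0,0.007,0,0,0,-1]
    - [-0.003,0,0.007,0,0,0,-1]
    - [-0.003,0,0.007,0,0,0,-1]
    - [-0.003,0,0.007,0,0,0,-1]
    - [-0.003,0,0.007,0,0,0,-1]
    - [-0.003,0,0.007,0,0,0,-1]
    - [-0.003,0,0.007,0,0,0,-1]
    - [-0.003,0,0.007,0,0,0,-1]
  force: 40

```text
time: 7.15
ee_pos: [0.5756, -0.2573, 0.1024]
ee_rot: [0.0, 0.998, -0.064, -0.0]
wrist_force: [-0.2, 1.0, 0.4]
grip_width: 0.0213
grip_force: 0.0
```

>>> drive_tool:
  commands:
    - [0,0,0,0,0,0,-1]
    - [0,0,0,0,0,0,-1]
    - [0,0,0,0,0,0,-1]
    - [0,0,0,0,0,0,-1]

```text
time: 7.55
ee_pos: [0.5755, -0.2576, 0.1026]
ee_rot: [0.0, 0.998, -0.064, 0.0]
wrist_force: [-0.8, -3.9, -0.7]
grip_width: 0.0135
grip_force: 40.0
```

>>> drive_tool:
  commands:
    - [0,0,-0.015,0,0,0,-1]
    - [0,0,-0.03,0,0,0,-1]
    - [0,0,-0.045,0,0,0,-1]
    - [0,0,-0.06,0,0,0,-1]
    - [0,0,-0.075,0,0,0,-1]
    - [0,0,-0.09,0,0,0,-1]
    - [0,0,-0.105,0,0,0,-1]
    - [0,0,-0.115,0,0,0,-1]
    - [0,0,-0.125,0,0,0,-1]
    - [0,0,-0.13,0,0,0,-1]
    - [0,0,-0.135,0,0,0,-1]
    - [0,0,-0.14,0,0,0,-1]
    - [0,0,-0.145,0,0,0,-1]
    - [0,0,-0.15,0,0,0,-1]
    - [0,0,-0.16,0,0,0,-1]
    - [0,0,-0.17,0,0,0,-1]
    - [0,0,-0.18,0,0,0,-1]

```text
time: 9.25
ee_pos: [0.5756, -0.2572, 0.1567]
ee_rot: [0.0, 0.998, -0.064, 0.0]
wrist_force: [0.6, -0.1, -6.7]
grip_width: 0.0137
grip_force: 40.0
```

>>> drive_tool:
  commands:
    - [0,0,-0.015,0,0,0,-1]
    - [0,0,-0.035,0,0,0,-1]
    - [0,0,-0.06,0,0,0,-1]
    - [0,0,-0.09,0,0,0,-1]
    - [0,0,-0.12,0,0,0,-1]
    - [0,0,-0.15,0,0,0,-1]
    - [0,0,-0.18,0,0,0,-1]
    - [0,0,-0.21,0,0,0,-1]
    - [0,0,-0.24,0,0,0,-1]
    - [0,0,-0.27,0,0,0,-1]
    - [0,0,-0.29,0,0,0,-1]
    - [0,0,-0.3,0,0,0,-1]
    - [0,0,-0.3,0,0,0,-1]
    - [0,0,-0.3,0,0,0,-1]

```text
time: 10.65
ee_pos: [0.5754, -0.2572, 0.246]
ee_rot: [-0.0, 0.998, -0.064, -0.0]
wrist_force: [-0.0, 1.0, -7.0]
grip_width: 0.0139
grip_force: 40.0
```

```bash
python3 - <<'E'
from h import *
goal([.581,.238,.247],-.9)
c=cam('scene');cv2.imwrite('pics/s3.png',cv2.resize(c['pixels'][140:340,120:350,::-1],None,fx=3,fy=3))
E
```

```text
pos [ 0.5754 -0.2572  0.246 ] shift [-0.1908 -1.6396 -0.0027] turn [-0.0003  0.0008 -0.142 ] t 10.65 gw 0.013863908148805575
```

View pics/s3.png

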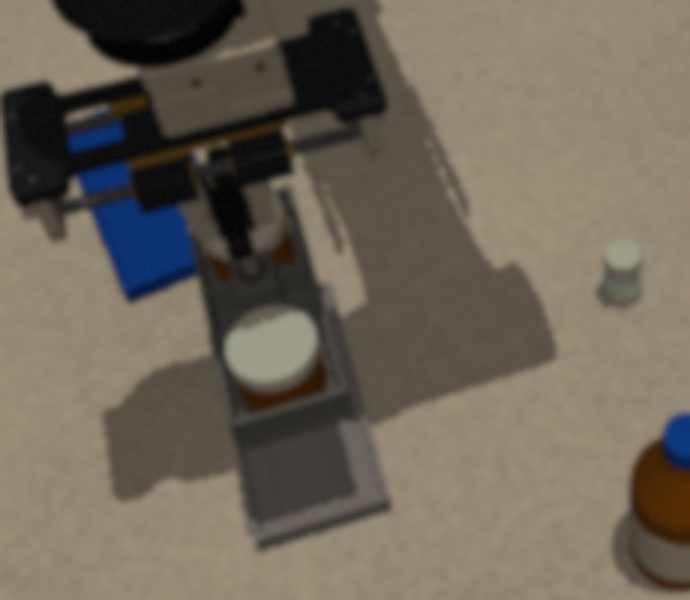

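The carrier hangs level above the steel dock with both jars in their pockets (front jar at about (272,350) in the crop), and the handle stem is out. Carrying it gently to the pad.

>>> drive_tool:
  commands:
    - [-0.001,-0.01,0,0,0,0,-1]
    - [-0.003,-0.03,0,0,0,0,-1]
    - [-0.007,-0.06,0,0,0,0,-1]
    - [-0.012,-0.1,0,0,0,0,-1]
    - [-0.017,-0.15,0,0,0,0,-1]
    - [-0.023,-0.2,0,0,0,0,-1]
    - [-0.029,-0.25,0,0,0,0,-1]
    - [-0.035,-0.3,0,0,0,0,-1]
    - [-0.041,-0.35,0,0,0,0,-1]
    - [-0.047,-0.4,0,0,0,0,-1]
    - [-0.052,-0.45,0,0,0,0,-1]
    - [-0.058,-0.5,0,0,0,0,-1]
    - [-0.064,-0.55,0,0,0,0,-1]
    - [-0.07,-0.6,0,0,0,0,-1]
    - [-0.076,-0.65,0,0,0,0,-1]
    - [-0.081,-0.7,0,0,0,0,-1]
    - [-0.086,-0.74,0,0,0,0,-1]
    - [-0.09,-0.77,0,0,0,0,-1]
    - [-0.092,-0.79,0,0,0,0,-1]
    - [-0.093,-0.8,0,0,0,0,-1]

```text
time: 12.7
ee_pos: [0.5784, -0.0151, 0.2464]
ee_rot: [0.0, 0.998, -0.063, -0.0]
wrist_force: [-0.1, -0.1, -7.3]
grip_width: 0.0138
grip_force: 40.0
```

>>> drive_tool:
  commands:
    - [-0.001,-0.01,0,0,0,-0.002,-1]
    - [-0.003,-0.03,0,0,0,-0.005,-1]
    - [-0.007,-0.06,0,0,0,-0.01,-1]
    - [-0.012,-0.1,0,0,0,-0.02,-1]
    - [-0.017,-0.15,0,0,0,-0.03,-1]
    - [-0.023,-0.2,0,0,0,-0.04,-1]
    - [-0.029,-0.25,0,0,0,-0.05,-1]
    - [-0.035,-0.3,0,0,0,-0.06,-1]
    - [-0.041,-0.35,0,0,0,-0.07,-1]
    - [-0.047,-0.4,0,0,0,-0.08,-1]
    - [-0.052,-0.45,0,0,0,-0.09,-1]
    - [-0.058,-0.5,0,0,0,-0.1,-1]
    - [-0.064,-0.55,0,0,0,-0.11,-1]
    - [-0.07,-0.6,0,0,0,-0.12,-1]
    - [-0.076,-0.65,0,0,0,-0.13,-1]
    - [-0.081,-0.7,0,0,0,-0.135,-1]
    - [-0.088,-0.75,0,0,0,-0.14,-1]
    - [-0.093,-0.79,0,0,0,-0.142,-1]
    - [-0.096,-0.82,0,0,0,-0.142,-1]
    - [-0.098,-0.84,0,0,0,-0.142,-1]

```text
time: 14.7
ee_pos: [0.5811, 0.2389, 0.2464]
ee_rot: [0.0, 1.0, -0.008, -0.0]
wrist_force: [-0.6, 0.7, -6.6]
grip_width: 0.0135
grip_force: 40.0
```

>>> drive_tool:
  commands:
    - [0,0,0,0,0,0,-1]
    - [0,0,0,0,0,0,-1]
    - [0,0,0,0,0,0,-1]
    - [0,0,0,0,0,0,-1]
    - [0,0,0,0,0,0,-1]

```text
time: 15.2
ee_pos: [0.5812, 0.2377, 0.2466]
ee_rot: [-0.0, 1.0, -0.008, 0.0]
wrist_force: [0.5, 0.4, -6.9]
grip_width: 0.014
grip_force: 40.0
```

```bash
python3 - <<'E'
from h import *
goal([.581,.238,.247],-.9)
c=cam('scene')
for nm,z in [('handle_grip',.242),('jar0',.167)]:
  for r in env.silhouettes('scene',nm)[:2]:
    v,u=np.nonzero(r['region']);P=np.array([at(c,a,b,z)[:2] for a,b in zip(u,v)]).astype(np.float32);print(nm,r['confidence'],r['bbox'],cv2.minAreaRect(P))
cv2.imwrite('pics/s4.png',cv2.resize(c['pixels'][110:310,300:540,::-1],None,fx=3,fy=3))
E
```

```text
pos [0.5812 0.2377 0.2466] shift [-0.0007 -0.0011 -0.0013] turn [-0.0001 -0.0002 -0.0006] t 15.2 gw 0.013961362631335501
handle_grip 0.53 [422.9, 120.7, 23.0, 29.6] ((0.6152491569519043, 0.21830767393112183), (0.030688533559441566, 0.08157457411289215), 35.82183074951172)
jar0 0.88 [424.2, 155.6, 26.3, 32.1] ((0.6418718099594116, 0.2231839895248413), (0.051850587129592896, 0.08820555359125137), 44.90301513671875)
jar0 0.61 [397.9, 124.3, 28.9, 35.1] ((0.5429680943489075, 0.22354084253311157), (0.05534300580620766, 0.09132639318704605), 51.35599136352539)
```

View pics/s4.png

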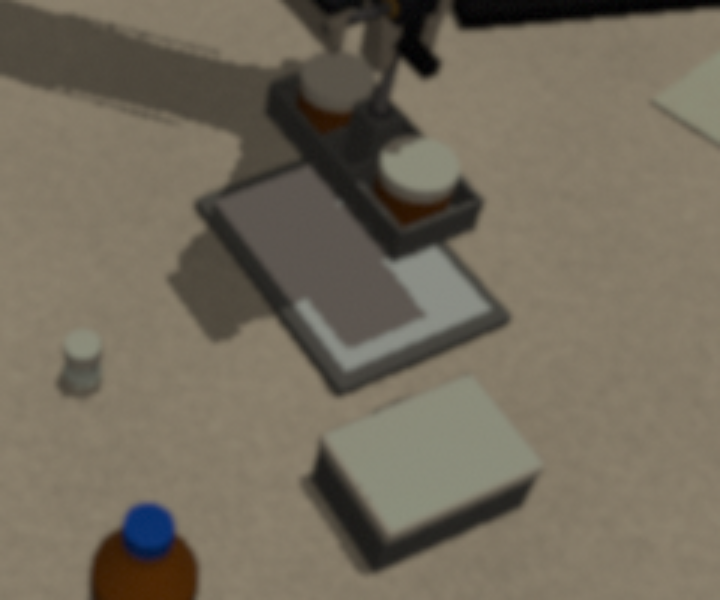

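```bash
python3 - <<'E'
from h import *
c=cam('scene');s=env.read_state()
a=np.radians(-.9)
for n,(x,y,z) in dict(nearBot=(.086,-.036,0),nearTop=(.086,-.036,.032),rightTop=(.086,.036,.032),leftFarTop=(-.086,-.036,.032),lidtop1=(.051,0,.053),lidtop0=(-.051,0,.053)).items():
    p=[.5812+x*np.cos(a)-y*np.sin(a),.2377+x*np.sin(a)+y*np.cos(a),.114+z]
    u,v=proj(c,p);print(n,round((u-300)*3),round((v-110)*3))
E
```

```text
nearBot 394 263
nearTop 402 233
rightTop 488 199
leftFarTop 270 80
lidtop1 422 162
lidtop0 340 73
```

The picture shows the carrier level over the pad. Its tray corners and lids, for example the near lid at (420,162) in the crop, match the model's predicted pixels to within a few pixels. That puts it centred, aligned and about 10 cm up, with the bystanders where they were.

```bash
python3 -c "
from workcell import env
print(env.finish_job())"
```

```text
the job is handed in; nothing more can be done
None
```

I handed the job in at about 15 s of the 48 s limit: the carrier is held by its raised handle about 10 cm above the light pad, level, centred and aligned, with both jars in their pockets and the other things where they were; no verdict came back.

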